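Straighten the row on the pine shelf with a ruler

TASK

Pick up the ruler from the cork mat by its blue grip and push the jar, the tumbler and the orange mug away from you with its straight edge, until all three stand upright in one straight row just beyond the black line, with their near sides flush with the line's near edge. Only the ruler may touch these three, and the lid and the teaspoon stay where they are. Then lay the ruler back flat in the middle of the cork mat and let go.

Things in the scene. Friction and masses are not known exactly. Their poses are not given: they have to be found in the camera images.
- line: Thin black line inlaid flat in the shelf, 270 mm long and 10 mm wide (no height to bump into); fixed. Origin at shelf height (z=0) in the middle of its near (robot-side) edge; its y axis runs along that edge, its x axis points horizontally away from the robot, the direction to push; its z axis is up. An item is flush when its centre is at x = +32 mm in this frame.
- mat: Fixed cork mat, 130 mm (x) by 250 mm (y), 6 mm thick. Origin at the centre of its underside (z=0), z up.
- ruler: Wide aluminium ruler with a blue upright grip, 180 g. Flat plate 80 mm (x) by 200 mm (y), 12 mm thick; origin at the centre of the plate's underside. Its straight pushing edge, with black tick marks, is the long side at x = +40 mm. The grip is a rib along y standing on the plate: 14 mm thick (x from -29 to -15 mm, centre -22 mm), 90 mm long (y from -45 to +45 mm), from z = 12 to 82 mm above the underside. It starts lying flat on the mat, roughly along it.
- jar: Closed glass jar, greyish to brown to look at, with a dark steel cap (the only capped and the tallest of the three), upright, 64 mm diameter, 110 mm tall, about 0.32 kg. Origin at the centre of its underside, z up. The three row items start in any order side by side along the line (centres 69 to 79 mm apart along it, the middle one near the middle of the line), each 25 to 75 mm short of flush, on the robot's side.
- tumbler: Open stainless tumbler, upright, straight sides, 64 mm diameter, 75 mm tall, about 0.14 kg. Origin at the centre of its underside.
- mug: Orange ceramic mug, upright, straight sides, 64 mm diameter, 85 mm tall, about 0.24 kg. Origin at the centre of the underside of its round body. Its handle (along its own +y, reaching 61 mm from the centre) points roughly away from the robot.
- lid: Green hard silicone lid lying flat beyond the row, 80 mm diameter, 22 mm high with its knob; loose bystander. Origin at the centre of its underside.
- teaspoon: Aluminium teaspoon, 140 mm long, lying left of the row (at the +y end of the line), pointing roughly along the push direction; loose bystander. Origin near its middle, at its underside.

How it is judged (in metres and radians):
On the way, in this order (a step that is already met when the one before it is completed fails the run):
1. the ruler is off the middle of the mat (horizontal distance between ruler and mat above 0.08 m), for 0.1 s.
2. all three items stand in line, flush with the black line (x of jar in the frame of line between 0.025 and 0.039 m and y of jar in the frame of line between -0.125 and 0.125 m and angle between each of jar, tumbler, mug's own z axis and vertical below 0.1 rad and x of tumbler in the frame of line between 0.025 and 0.039 m and y of tumbler in the frame of line between -0.125 and 0.125 m and x of mug in the frame of line between 0.025 and 0.039 m and y of mug in the frame of line between -0.125 and 0.125 m), for 0.2 s.
At the end, for the whole second after the job is handed in: Jar, tumbler and mug upright (0.1 rad) and still, near side of each within 7 mm of the line's near edge, item beyond that edge, centre within 125 mm of the line's middle; ruler flat, grip up, still and released on the mat, its plate centre within 45 mm of the mat's centre (all of step 2 and linear speed of each of jar, tumbler, mug, ruler below 0.01 m/s and horizontal distance between ruler and mat below 0.045 m and z of ruler in the frame of mat below 0.01 m and angle between ruler's own z axis and vertical below 0.08 rad); the robot touches nothing.
It fails at once if a row item is tipped by more than 0.35 rad (angle between any of jar, tumbler, mug's own z axis and vertical above 0.35 rad).
It fails at once if the gripper or arm touches a row item (over 0.5 N) (contact force between any of the fingers, the arm and jar above 0.5 N or contact force between any of the fingers, the arm and tumbler above 0.5 N or contact force between any of the fingers, the arm and mug above 0.5 N).
It fails at once if the lid or the teaspoon is moved more than 15 mm (distance of any of lid, teaspoon from where it was at the start of the episode above 0.015 m).
It also fails if it takes over 53 s, if anything falls off the work surface, if the arm or the gripper's body presses on something with over 40 N, if the wrist force passes 120 N, or if a joint passes its speed limit or range.

ROBOT

A 6-joint arm with a two-finger parallel gripper is mounted at the origin on the work surface. World frame = base frame: x ahead of the robot, y to its left, z up, the work surface at z = 0. Lengths are in mm, angles in rad, forces in N, time in s.
With the tool pointing down it reaches from about 300 to 825 mm from the base axis. Payload 5.4 kg.
Tool frame: the origin (TCP) lies on the centre line of the jaws, within the pads' length; the fingertips stand 11 mm ahead of it and the grasp point (between the pads) lies 8 mm behind it; z points along the fingers, y is the line along which they close (so a half turn about z gives the same grasp; the last joint's range is limited). The gripper opens to 92 mm and grips with 3 to 60 N. Pads are 20 mm wide; open, the fingers measure 128 mm over their backs; the gripper's body (75 mm by 189 mm) begins 69 mm behind the grasp point.
Start: joints at [1.103, 0.158, 1.597, -0, 1.386, -0.21], TCP at [146.609, 555.978, 225.601] pointing down, gripper open.
Joint ranges: [-2.91, 2.91], [-0.94, 2.29], [0.18, 2.7], [-1.29, 4.43], [0.17, 2.64], [-3, 3]. Speed limits (rad/s): [2.57, 2.57, 3.14, 3.14, 3.14, 3.14].

INTERFACE

Orientations are given as [roll, pitch, yaw] about the fixed x, y, z axes, in that order (R = Rz(yaw) Ry(pitch) Rx(roll)).
In Python, from rig import * gives the robot as it stands. Calls block until the motion is done:
- move_pose(position, orientation): joint-space move of the TCP to a pose.
- move_l(position, attitude=None, max_speed=150, force_limit=None): straight line of the TCP; attitude=None keeps the orientation; max_speed is the mean speed in mm/s. With force_limit (N) it stops when the force on the tool has changed by that much, and returns True; else False.
- move_j(angles): joint-space move.
- ungrasp() and gripper_close(grasp_force=None): open the fingers fully, or close them until they stop; grasp_force is the grip in N (None keeps the last).
- hold(seconds).
- inverse_kinematics(position, orientation): joint angles nearest the present ones, or None.
- observe(): the state.
- get_image(name): name is "side" or "top" or "wrist"; returns (picture, depth): 480x640x3 uint8, blue, green, red; 480x640 float32, mm along the optical axis (not along the pixel's ray), 0 where there is no reading.
- camera_model(name): a dict with "fx", "fy", "cx", "cy" (pixels), "position" and "orientation" of the camera in the world; the wrist camera has in their place "mount" (4x4, takes a point from camera to tool coordinates, whose origin is the TCP and whose axes are the flange's). Camera axes: x right, y down, z forward; pixel columns grow to the right and rows downward; lengths in mm; the calibration is good to about 2 mm. A picture is of the moment at which its call begins: read the wrist's pose just before it. camera_model takes no time and is no camera call.
A pose or a line that the arm cannot do raises IKError and nothing moves.
- finish_job(): hands the job in; it is judged then, once.
The state is a dict: "time": time; "qpos": joint angles; "joint_velocities": joint speeds; "effort": joint torques, N m; "ee_pos": TCP position; "tcp_rot": TCP orientation; "contact_force": force on the tool from outside, world axes, zero at the start; "ft_torque": the same for the moment, N m; "gripper_width": opening from 0.0 (shut) to 1.0 (fully open); "finger_force": force on a finger pad.
Only numpy, scipy, OpenCV 4.12 (cv2) and the standard library are available. Lean on these libraries where they do the work, as an engineer would, in place of code of your own. Each camera call takes 0.05 s, during which the arm holds its last target. There are 200 camera calls.

## Working session

There is one attempt and no reset: what is moved stays moved. The work goes in short steps, each a Python script; the robot and the scene stay as the last script left them, time stands still between calls to the robot, and variables do not carry over. Pictures are saved under pics/ and viewed, at most 10 in all, crops included, and the job is handed in when it is done.

```bash
mkdir -p pics; ls
python3 - <<'E'
from rig import *
import cv2,numpy as np
for n in("top","side"):
    im,d=get_image(n); cv2.imwrite(f"pics/{n}0.png",im); np.savez(f"{n}0.npz",im=im,d=d); print(n,camera_model(n))
print(observe()["time"],observe()["tcp_rot"])
E
```

```text
pics
top {'fx': 575.444076603897, 'fy': 575.444076603897, 'cx': 320.1107174824175, 'cy': 241.68917723002514, 'position': array([ 511.22076853,    3.69873039, 1004.94241768]), 'orientation': array([-3.02071134, -0.02053016, -1.5721926 ])}
side {'fx': 447.99141565486127, 'fy': 447.99141565486127, 'cx': 311.18635726755167, 'cy': 236.24987288147082, 'position': array([ 302.76205432, -531.88089892,  778.7461679 ]), 'orientation': array([-2.44799154,  0.00357038, -0.57066935])}
0.1 [-3.13989416e+00 -3.53819008e-04  2.88378810e+00]
```

View pics/top0.png

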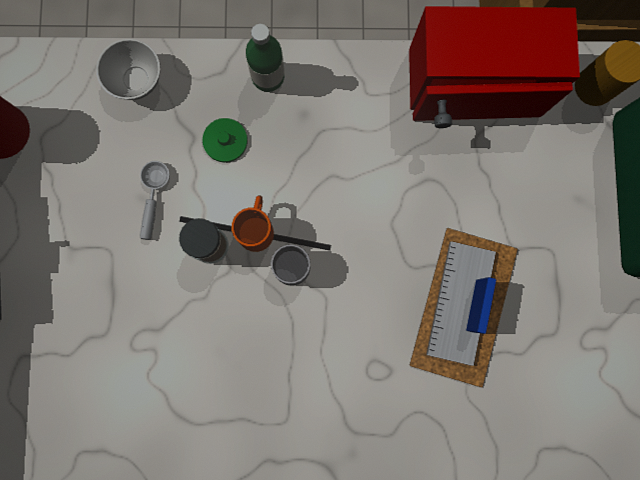

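View pics/side0.png

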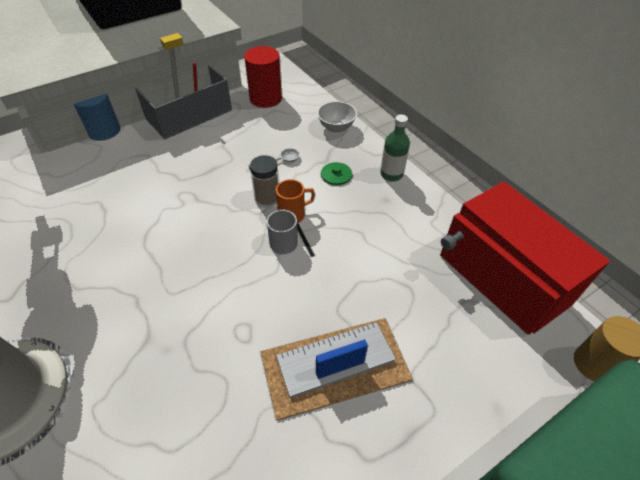

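The top view shows the line from (180,218) to (330,247), jar at (201,239), mug at (252,228) and tumbler at (291,264). The ruler is on the mat at (463,305) with its tick edge facing left and the blue rib near (482,305). The side view agrees: all three items are upright and the teaspoon is beyond the jar.

```bash
cat > h.py <<'E'
import numpy as np,cv2
from scipy.spatial.transform import Rotation as R
def cloud(d,c):
    v,u=np.mgrid[0:480,0:640].astype(float)
    p=np.stack([(u-c["cx"])/c["fx"]*d,(v-c["cy"])/c["fy"]*d,d],-1)
    return p@R.from_euler("xyz",c["orientation"]).as_matrix().T+c["position"]
def plane(uv,c,z=0):  # pixels -> world at height z
    uv=np.asarray(uv,float)
    r=np.c_[(uv[:,0]-c["cx"])/c["fx"],(uv[:,1]-c["cy"])/c["fy"],np.ones(len(uv))]@R.from_euler("xyz",c["orientation"]).as_matrix().T
    return c["position"]+r*((z-c["position"][2])/r[:,2])[:,None]
def rect(xy):
    r=cv2.minAreaRect(np.float32(xy)); b=cv2.boxPoints(r); e=b[1]-b[0],b[2]-b[1]
    l=max(e,key=np.linalg.norm); l=l if l[1]>0 else -l
    return np.round(r[0],1),np.round(r[1],1),round(np.degrees(np.arctan2(l[1],l[0])),2) # centre,size,long-axis angle
def circ(xy,r=32):
    from scipy.optimize import least_squares
    s=least_squares(lambda q:np.hypot(xy[:,0]-q[0],xy[:,1]-q[1])-r,xy.mean(0),loss="soft_l1"); return s.x.round(1)
def seg(im,d,c):
    P=cloud(d,c); hsv=cv2.cvtColor(im,cv2.COLOR_BGR2HSV).astype(int); return P,hsv
E
cat > m.py <<'E'
from rig import *
from h import *
c=camera_model("top");z=np.load("top0.npz");im,d=z["im"],z["d"]
P,H=seg(im,d,c)
v,u=np.mgrid[0:480,0:640]
def box(a,b,e,f): return (u>=a)&(u<b)&(v>=e)&(v<f)&(d>0)
print("table z",np.median(P[box(150,250,300,400)][:,2]))
# line
m=box(176,335,210,252)&(H[...,2]<60)&(abs(P[...,2])<6)
print("line n",m.sum()); n=m.astype(np.uint8)*255
k,lab,st,_=cv2.connectedComponentsWithStats(n); print([tuple(s) for s in st[1:] if s[4]>20])
for i in range(1,k):
    if st[i][4]>60: uv=np.c_[u[lab==i],v[lab==i]]; print("line",rect(plane(uv,c)[:,:2]),"px",uv.min(0),uv.max(0))
uv=np.c_[u[m],v[m]];print("all",rect(plane(uv,c)[:,:2]))
for nm,b,h in(("jar",(170,230,210,268),110),("mug",(228,275,205,252),85),("tumbler",(265,315,238,290),75)):
    q=box(*b)&(abs(P[...,2]-h)<6); X=P[q]
    if nm=="mug":
        pass
    (hc,_),(hr) =cv2.minEnclosingCircle(np.float32(X[:,:2])),0
    print(nm,q.sum(),"z",np.median(X[:,2]).round(1),cv2.minEnclosingCircle(np.float32(X[:,:2])),circ(X[:,:2][np.hypot(*(X[:,:2]-X[:,:2].mean(0)).T)>24]))
b=box(400,530,220,395)
blue=b&(H[...,0]>105)&(H[...,0]<130)&(H[...,1]>150)&(P[...,2]>82); print("rib",rect(P[blue][:,:2]),np.median(P[blue][:,2]))
pl=b&(H[...,1]<60)&(abs(P[...,2]-18)<4)&(H[...,2]>90); k=cv2.morphologyEx(pl.astype(np.uint8),cv2.MORPH_OPEN,np.ones((3,3)))>0
print("plate",rect(plane(np.c_[u[k],v[k]],c,18)[:,:2]))
mt=b&(P[...,2]>3)&(P[...,2]<95); mt=cv2.morphologyEx(mt.astype(np.uint8),cv2.MORPH_OPEN,np.ones((5,5)))>0
mt&=P[...,2]<12;print("mat",rect(plane(np.c_[u[mt],v[mt]],c,6)[:,:2]))
E
python3 m.py
```

```text
table z 0.7012304689986308
line n 468
[(np.int32(180), np.int32(217), np.int32(13), np.int32(6), np.int32(52)), (np.int32(214), np.int32(223), np.int32(17), np.int32(9), np.int32(77)), (np.int32(273), np.int32(234), np.int32(58), np.int32(16), np.int32(326))]
line (array([659.3, 155.4]), array([30.6,  9.4]), np.float32(78.67)) px [214 223] [230 231]
line (array([633.1,  15.7]), array([100.8,  10.7]), np.float32(79.37)) px [273 234] [330 249]
all (array([645.9,  97.6]), array([264.6,  58.4]), np.float32(89.22))
jar 1223 z 110.8 ((626.701416015625, 174.7604217529297), 31.2532958984375) [627.1 173.6]
mug 322 z 85.4 ((647.6972045898438, 95.80005645751953), 31.957015991210938) [647.4  95.5]
tumbler 235 z 75.3 ((596.5291748046875, 41.89069366455078), 43.65325927734375) [588.4  32.5]
rib (array([ 521.4, -280.1]), array([14. , 88.9]), np.float32(166.0)) 88.3348881790161
plate (array([ 526.7, -259. ]), array([ 80.3, 199.4]), np.float32(166.82))
mat (array([ 520.5, -266.8]), array([130.8, 250.5]), np.float32(163.43))
```

```bash
cat >> h.py <<'E'
LY=np.radians(-10.6); L0=np.array([643.7,99.8])   # line yaw, near-edge middle
ex=np.array([np.cos(LY),np.sin(LY)]); ey=np.array([-np.sin(LY),np.cos(LY)])
def att(th,s=1): return [np.pi,0,(th+s*np.pi/2+np.pi)%(2*np.pi)-np.pi]
def rib(edge,y): return L0+(edge-62)*ex+y*ey   # TCP xy for ruler edge at line x, centre at line y
RT=np.radians(76.4); RP=np.array([521.4,-280.1])
MT=np.radians(73.43); MP=np.array([520.5,-266.8])
E
python3 - <<'E'
from rig import *
from h import *
for s in(1,-1):
    print(s)
    for p,z,t in((RP,60,RT),(rib(-120,-3),190,LY),(rib(-110,-3),57,LY),(rib(0,-3),57,LY)):
        q=inverse_kinematics([*p,z],att(t,s)); print(p.round(),None if q is None else np.round(q,2))
E
```

```text
1
[ 521. -280.] [-0.7   0.38  1.68  0.    1.08 -2.03]
[464. 130.] [ 0.02 -0.06  1.89 -0.    1.31  0.21]
[474. 128.] [ 0.02  0.15  1.97 -0.    1.02  0.2 ]
[582. 108.] [-0.02  0.39  1.68 -0.    1.08  0.16]
-1
[ 521. -280.] [-0.7   0.38  1.68 -0.    1.08  1.11]
[464. 130.] [ 0.02 -0.06  1.89  0.    1.31 -2.93]
[474. 128.] [ 0.02  0.15  1.97 -0.    1.02 -2.94]
[582. 108.] [-0.02  0.39  1.68 -0.    1.08 -2.98]
```

Run:
```python
from rig import *
from h import *
move_pose([*RP,180],att(RT)); move_l([*RP,60],max_speed=120)
gripper_close(50); o=observe(); print(o["time"],o["gripper_width"]*92,o["finger_force"],o["ee_pos"])
move_l([*RP,195],max_speed=120); hold(.3)
o=observe(); print(o["time"],o["gripper_width"]*92,o["ee_pos"],o["contact_force"])
p=rib(-120,-3); move_pose([*p,195],att(LY)); print(observe()["time"])
im,d=get_image("top"); cv2.imwrite("pics/top1.png",im)
im,d=get_image("side"); cv2.imwrite("pics/side1.png",im)
```

```text
5.6167 13.732471251128306 49.9964565038681 [ 521.40295339 -280.15030616   60.01289153]
7.1917 13.766270277803342 [ 521.2461855  -279.98681774  194.56713322] [-0.61143883  0.54304828 -2.14797433]
9.125
```

View pics/side1.png

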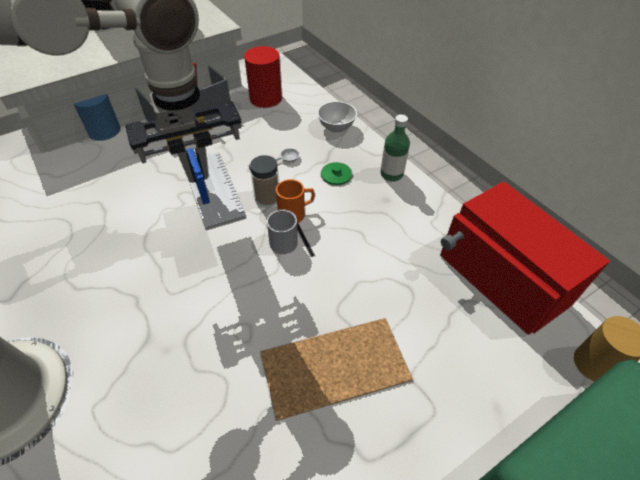

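The ruler is held level behind the row, with its tick edge (about (230,185)) facing the three items. The mat is empty and nothing else has moved.

```bash
cat > chk.py <<'E'
from rig import *
from h import *
def chk(tag):
    c=camera_model("top"); im,d=get_image("top"); cv2.imwrite(f"pics/top{tag}.png",im)
    P,H=seg(im,d,c); X=P.reshape(-1,3); l=np.c_[(X[:,:2]-L0)@ex,(X[:,:2]-L0)@ey]
    for n,y0,h in(("jar",70,110),("mug",-3,85),("tum",-76,75)):
        k=(abs(X[:,2]-h)<5)&(abs(l[:,1]-y0)<38)&(l[:,0]>-30)&(l[:,0]<66); q=l[k]
        if len(q)>20: # rim: outer pixels only
            q=q[np.hypot(*(q-np.median(q,0)).T)>22]; print(n,len(q),circ(q))
        else: print(n,"hidden",len(q))
    return im,d,P
E
python3 - <<'E'
from chk import *
print(move_l([*rib(-120,-3),57],max_speed=100,force_limit=8),observe()["ee_pos"])
print(move_l([*rib(-6,-3),57],max_speed=40)); hold(.3); o=observe(); print(o["time"],o["ee_pos"],rib(-6,-3),o["contact_force"],o["tcp_rot"])
chk(2); im,d=get_image("side"); cv2.imwrite("pics/side2.png",im); np.savez("side2.npz",im=im,d=d)
E
```

```text
False [464.86870002 130.35797068  57.66025378]
False
14.0583 [572.9736777  110.22718121  56.15282095] [576.30854221 109.35988579] [-12.58102432   1.48419016   6.75365766] [-3.13268938e+00  5.68327287e-04  1.38700706e+00]
jar 402 [17.9 70.7]
mug 70 [19.2 -1.1]
tum 240 [ 22.8 -76.3]
```

View pics/top2.png

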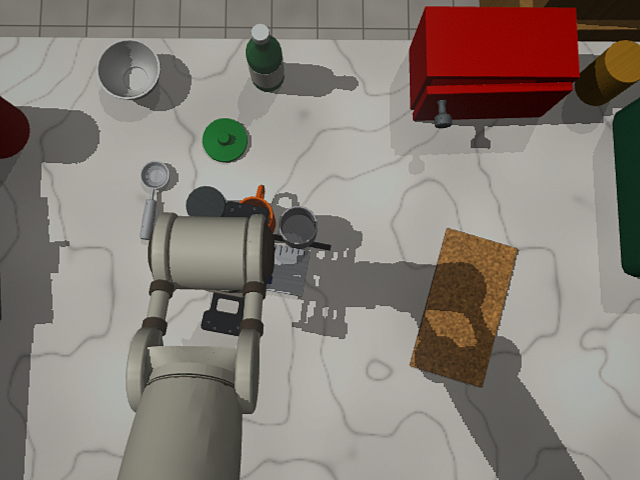

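View pics/side2.png

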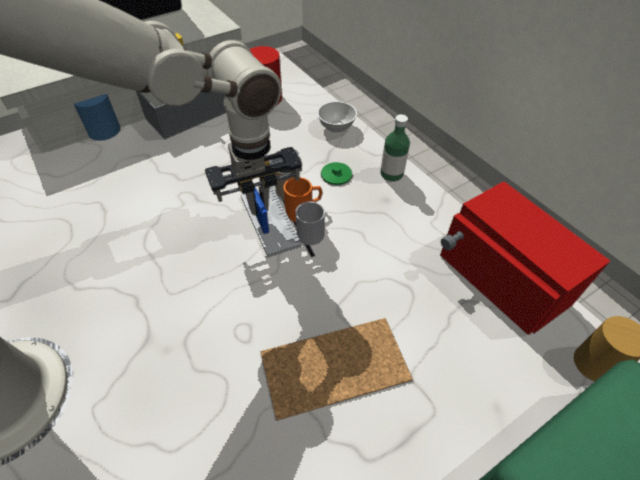

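The ruler is behind all three and they stand upright near the line, at (206,203), (258,212) and (298,226) in the top view. The gripper hides part of the jar and mug, so I'll re-measure from the visible far edges, taking bias from the unobstructed first picture.

```bash
cat > chk.py <<'E'
from rig import *
from h import *
from scipy.optimize import least_squares
def est(d,lo=-40):
    X=cloud(d,camera_model("top")).reshape(-1,3); l=np.c_[(X[:,:2]-L0)@ex,(X[:,:2]-L0)@ey]; r=[]
    for n,y0,h in(("jar",70,110),("mug",-2,85),("tum",-76,75)):
        q=l[(abs(X[:,2]-h)<4)&(abs(l[:,1]-y0)<37)&(l[:,0]>-90)&(l[:,0]<66)]
        b=np.round(q[:,1]/2); f=np.array([q[b==i][q[b==i][:,0].argmax()] for i in np.unique(b)])  # far edge
        for _ in range(3):
            s=least_squares(lambda p:np.hypot(*(f-p).T)-31.3,[np.median(f[:,0])-25,y0],loss="soft_l1").x
            f=f[(abs(np.hypot(*(f-s).T)-31.3)<4)&(f[:,0]>s[0]+5)]
        r.append((n,len(f),s.round(1)))
    return r
E
python3 - <<'E'
from chk import *
print(est(np.load("top0.npz")["d"])); print("expect jar -30,70 mug 4.5,-3 tum -42,-76")
im,d=get_image("top"); print(est(d)); np.savez("top3.npz",im=im,d=d)
# ruler plate yaw from visible top surface in side view, front edge
c=camera_model("side"); z=np.load("side2.npz"); P=cloud(z["d"],c)
l=np.stack([(P[...,:2]-L0)@ex,(P[...,:2]-L0)@ey],-1)
k=(abs(P[...,2]-15)<4)&(l[...,0]>-100)&(l[...,0]<6)&(abs(l[...,1])<115); q=l[k]; print("plate pts",k.sum(),q.min(0),q.max(0))
b=np.round(q[:,1]/10)*10
for i in np.unique(b): print(i,(b==i).sum(),np.percentile(q[b==i][:,0],[2,98]).round(1),end=" | ")
E
```

```text
[('jar', 31, array([-32. ,  70.5])), ('mug', 32, array([ 4.3, -2.9])), ('tum', 32, array([-42.1, -76.4]))]
expect jar -30,70 mug 4.5,-3 tum -42,-76
[('jar', 31, array([20.6, 70.9])), ('mug', 30, array([23. , -3.2])), ('tum', 32, array([ 22.7, -76.3]))]
plate pts 1543 [ -90.6837027  -106.06908656] [ 5.93525879 95.83829148]
-110.0 1 [-37.1 -37.1] | -100.0 137 [-87.3   3.2] | -90.0 135 [-87.8  -4.8] | -80.0 115 [-87.3  -9.2] | -70.0 121 [-88.  -11.1] | -60.0 120 [-87.4 -12. ] | -50.0 119 [-88.3 -10.7] | -40.0 95 [-88.5 -11.6] | -30.0 90 [-88.4   2.6] | -20.0 88 [-88.1  -4.2] | -10.0 77 [-88.3  -7.7] | -0.0 76 [-87.7  -8.9] | 10.0 70 [-88.8 -11.2] | 20.0 51 [-89.4 -11.4] | 30.0 46 [-89.6 -11.8] | 40.0 40 [-88.6  -7.9] | 50.0 49 [-90.2   2.2] | 60.0 37 [-88.9  -5.7] | 70.0 30 [-90.  -10.6] | 80.0 25 [-89.  -12.5] | 90.0 19 [-90.3 -13.3] | 100.0 2 [-87.8 -46.5] |
```

All three are at x of about 22–23 mm and the ruler edge is straight, so I advance 9.5 mm, measure, and back off.

Run:
```python
from chk import *
move_l([*rib(3.5,-3),58],max_speed=15); hold(.3); im,d=get_image("top"); print(est(d),observe()["ee_pos"],rib(0,-3))
move_l([*rib(-40,-3),59],max_speed=40); move_l([*rib(-125,-3),60],max_speed=100); move_l([*rib(-125,-3),195],max_speed=150)
hold(.2); im,d=get_image("top"); print(est(d),observe()["time"]); cv2.imwrite("pics/top4.png",im); np.savez("top4.npz",im=im,d=d)
```

```text
[('jar', 31, array([33.9, 70.8])), ('mug', 29, array([35.6, -3.1])), ('tum', 31, array([ 35.2, -76.4]))] [585.56287518 107.62164324  58.01565237] [582.2061543  108.25617769]
[('jar', 31, array([34. , 70.6])), ('mug', 32, array([35.4, -3.1])), ('tum', 31, array([ 35.2, -76.6]))] 18.8833
```

View pics/top4.png

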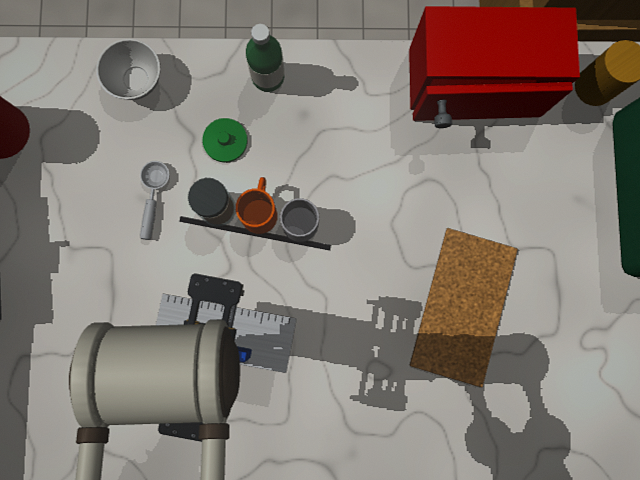

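The three stand in a row at (210,199), (257,209) and (300,219). The whole line, (180,218) to (330,247), is now in view, so I'll refine its pose to check the 3 mm margin.

Run:
```python
from chk import *
c=camera_model("top");z=np.load("top4.npz");im=z["im"];g=cv2.cvtColor(im,cv2.COLOR_BGR2GRAY).astype(float)
# scan line-frame profiles in the image, find half-level edges
Rm=R.from_euler("xyz",c["orientation"]).as_matrix()
def px(p):
    q=(p-c["position"])@Rm; return np.float32(np.c_[q[:,0]/q[:,2]*c["fx"]+c["cx"],q[:,1]/q[:,2]*c["fy"]+c["cy"]])
xs=np.arange(-12,18,.25)
for y in range(-130,131,20):
    w=np.c_[L0+xs[:,None]*ex+y*ey,np.zeros(len(xs))]; m=px(w); pr=cv2.remap(g.astype(np.float32),m[:,0].reshape(1,-1),m[:,1].reshape(1,-1),1)[0]
    i=pr.argmin(); h=(np.median(pr[:30])+pr[i])/2; a=np.where(pr[:i]>h)[0]; b=np.where(pr[i:]>h)[0]
    print(y,"near",xs[a[-1]] if len(a) else None,"far",xs[i+b[0]] if len(b) else None)
```

```text
-130 near -0.5 far 11.25
-110 near -0.5 far 11.0
-90 near -0.5 far None
-70 near 0.25 far 14.0
-50 near 0.25 far None
-30 near 0.25 far 12.0
-10 near 0.5 far None
10 near 0.25 far 16.75
30 near 0.25 far 12.0
50 near 0.25 far None
70 near 1.0 far None
90 near 0.5 far None
110 near 1.0 far 10.75
130 near 1.0 far 11.25
```

The edge sits within about 1 mm of my model, so the items are at about 34–35 mm and inside the 25–39 window. The ruler contact position gives the same figure. Next I return the ruler.

Run:
```python
from chk import *
p=MP-22*np.array([np.cos(MT),np.sin(MT)])
move_pose([*p,195],att(MT)); move_l([*p,75],max_speed=120); print(move_l([*p,58],max_speed=20,force_limit=6),observe()["ee_pos"],observe()["contact_force"])
ungrasp(); hold(.3); move_l([*p,200],max_speed=120); move_pose([400,-120,250],att(MT)); hold(.3)
im,d=get_image("top"); print(est(d),observe()["time"]); cv2.imwrite("pics/top5.png",im)
c=camera_model("top");P=cloud(d,c);H=cv2.cvtColor(im,cv2.COLOR_BGR2HSV).astype(int)
v,u=np.mgrid[0:480,0:640]; b=(u>400)&(u<530)&(v>220)&(v<395)&(d>0)
k=b&(H[...,1]<60)&(abs(P[...,2]-18)<5)&(H[...,2]>60); k=cv2.morphologyEx(k.astype(np.uint8),cv2.MORPH_OPEN,np.ones((3,3)))>0
print("plate",rect(P[k][:,:2]),P[k][:,2].min(),P[k][:,2].max(),"mat",MP)
```

```text
True [ 514.14927052 -287.87299635   59.98379736] [0.63045942 0.1981798  4.53269635]
[('jar', 31, array([34.2, 70.8])), ('mug', 32, array([35.6, -3. ])), ('tum', 30, array([ 35.2, -76.5]))] 26.6833
plate (array([ 520.9, -267.2]), array([ 81.3, 199.8]), np.float32(163.43)) 13.012670753742896 22.93382591406555 mat [ 520.5 -266.8]
```

View pics/top5.png

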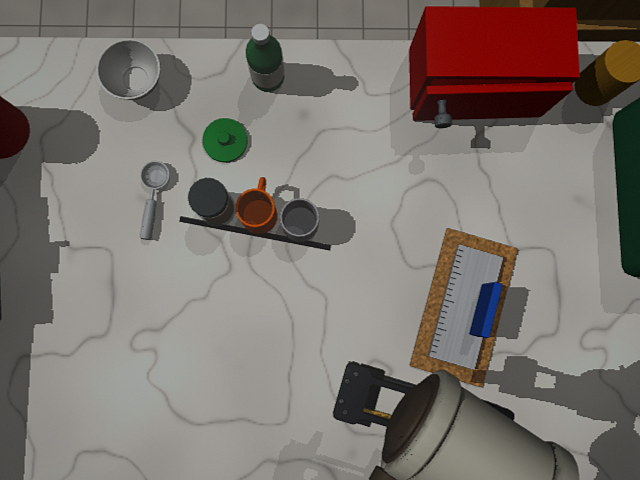

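The ruler lies flat in the middle of the mat at about (465,306). The row is intact, and the lid (225,140) and teaspoon (152,200) haven't moved.

```bash
python3 -c "
from rig import *
print(finish_job())"
```

```text
the job is handed in; nothing more can be done
None
```

Job handed in with no verdict returned: by camera the jar, mug and tumbler stand about 34–35 mm beyond the line's near edge (target 32, allowed 25–39), the ruler lies released within 1 mm of the mat's centre, the lid and teaspoon look unmoved, and it took about 27 s of the 53 s allowed.

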